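# Hang the catch basket and hold the vial gate open

### The arm

A 6-joint arm with a two-finger parallel gripper is mounted at the origin on a cart in front of the work surface, level with it; the furniture and walls round the work are solid. World frame = base frame: x ahead of the robot, y to its left, z up, the work surface at z = 0. Lengths are in m, angles in degrees, forces in N, time in s.
With the tool pointing down it reaches from about 0.4 to 0.825 m from the base axis. Payload 7 kg.
Tool frame: the origin (TCP) lies between the finger pads; the fingertips stand 19 mm ahead of it and the grasp point (between the pads) is the TCP (r.tip_extent is the distance from the TCP to the fingertips, in m); z points along the fingers, y is the direction in which the jaws open and shut (so a half turn about z gives the same grasp; the last joint's range is limited). The gripper opens to 88 mm and grips with 3 to 60 N. Pads are 19 mm wide; open, the fingers measure 130 mm over their backs; the gripper's body (78 mm by 193 mm) begins 47 mm behind the grasp point.
Start: joints at [-48.237, 20.546, 0.682, 0, -70.136, -16.507], TCP at [0.288, -0.61, 0.246] pointing down, gripper open.
Joint ranges: [-176.03, 176.03], [-82.01, 121.73], [-58.28, 71.71], [-173.87, 95.51], [-174.79, -0.11], [-173.66, 173.66]. Speed limits (degrees/s): [136.94, 136.94, 172.46, 180, 180, 180].

### API

Orientations are given as [roll, pitch, yaw] about the fixed x, y, z axes, in that order (R = Rz(yaw) Ry(pitch) Rx(roll)).
In Python, from plant import r, capture, workorder, spotter gives the robot as it stands.
- The arm moves only by the tool step_arm, never from a script. Its argument "motion" is a list of rows, each a list of 5 numbers: the finger opening in m, from 0 to 0.0876, then the shift along the tool's x, y, z in m, then the turn about the tool's z in rad. In form: [[grip, dx, dy, dz, roll], ...]. A call has 1 to 5 rows; each row is the pose to reach, as a shift and turn from the pose commanded when the call began, along the tool's axes at that moment; what a row does not reach only later rows make up. A row lasts 1/8 s, in which the tool goes at most 62.5 mm and 10.7 degrees, less where a joint would pass 70% of its speed; a pose out of reach is approached as far as the arm can. A call with a gripper value outside its range is refused whole. The fingers move at their own pace and stop on an object; "newtons" is the grip in N (left out, the last holds). Time passes only in rows, so rows that repeat a pose let the fingers close. It gives the time, the measured TCP pose, the force and the opening at its end, in the units of the state.
- r.get_state(): the state, without advancing time (a new reading comes with each control period).
- capture(name): name is "scene" or "top"; returns a dict with "image" (420x560x3 uint8, red, green, blue), "z_map" (420x560 float32, m along the optical axis (not along the pixel's ray), 0 where there is no reading), "fx", "fy", "cx", "cy" (pixels), "pose" (4x4, takes a point from camera to world coordinates). Camera axes: x right, y down, z forward; pixel columns grow to the right and rows downward; lengths in m; the calibration is good to about 2 mm. A picture is of the moment at which its call begins.
- workorder.close_job(): hands the job in, once; it reports no verdict.
Trained networks look in the newest picture that a camera, given by its name, has taken for a name from the list of things; names that differ only in an ending like _2 or _b are one class to them, and where a whole thing is asked for, a point or a joint stands for the part that bears it (a point fixed in the world has none). Each returns a list of dicts, best first, with "p" (0 to 1); they miss things now and then, are a little off and sometimes report something else, mostly with a low value. They report only what shows in the picture. A call takes as long as a camera call.
- spotter.regions_of(camera, label): "mask" (420x560 bool, what is visible of it).
- spotter.tip_of(camera, label): "location" ([x, y, z] in m, in world coordinates, good to about 4 mm: a listed point, or the origin of a listed thing).
The state is a dict: "time_s": time; "joints": joint angles; "qd": joint speeds; "joint_torque": joint torques, N m; "tcp_pos": TCP position; "eef_rot": TCP orientation; "contact_force": force on the tool from outside, world axes, zero at the start; "moment": the same for the moment, N m; "gripper_width": finger opening in m.
Only numpy, scipy, OpenCV 4.12 (cv2) and the standard library are available. Lean on these libraries where they do the work, as an engineer would, in place of code of your own. Each camera call takes 0.05 s, during which the arm holds its last target.

### The job

Hang the little metal basket by its handle on the dispenser's hook, so that it hangs below the chute, and let go of it. Then pull the red spring-return slide on the dispenser's side out towards the robot until its pointer stands in the green mark, and keep it there: both vials roll down into the basket, and the program finishes while still holding the slide at the mark. Do not open the gate before the basket hangs, and leave the other things where they are.

Things in the scene. Friction and masses are not known exactly. Their poses are not given: they have to be found in the camera images.
- basket: Loose open metal basket, 80 (x) x 104 (y) x 60 mm, 3 mm walls, 0.13-0.21 kg, upright on the worktop. Origin: centre of its underside. Posts at y = +-53 mm carry a level bar along y (8 mm thick, straight within y +-36 mm, axis 172 mm above the origin). On the bar's middle stands a blue grip block, 16 (x) x 26 (y) mm, 174 to 214 mm above the origin. Either way round is the same.
- basket_bar (a point): Middle of the axis of the basket's carrying bar, 172 mm above the basket's underside. This bar goes into the hook.
- basket_grip (a point): Middle of the blue grip block on the bar (27 mm above the bar's axis, 15 mm below the block's top): hold it here from above.
- dispenser: White vial dispenser, fixed, 0.22 m high; place and yaw vary. Origin: on the worktop under the chute; front = its -x (to the robot). Side plates (x -35 to 60 mm, y to +-39 mm, 206 mm high) carry a chute sloping 14 deg down to -x and a bridge whose hook sticks out to -x. On its +y side is the slide's rail with a white scale (x -85 to 45, y 62 to 151 mm, up to 140 mm high; end stops to 145).
- hook_seat (a point): Where point basket_bar lies when seated: dispenser x -90 mm, 210 mm high. Hook: 20 mm wide strip along x, bent to an upward V, lip and rear 11 mm above and 16 mm before/behind its bottom; the bar lies along the dispenser's y. Come level from the front (-x) with the bar 16 to 36 mm (best 25) above this point, the chute's end passing between rim and bar; then lower. Underside hangs 38 mm high.
- chute_lip (a point): Middle of the lower front edge of the chute's floor: 64 mm in front of the dispenser's origin, 142 mm high; floor 4 mm thick, side walls 18 mm high. The hung basket is below it.
- pull_slide (a joint): How far the slide is pulled out, m: 0 = home, grows as it is pulled level along the dispenser's -x, stop at 0.073. The green mark is centred on 0.060 and 12 mm wide (0.054 to 0.066). The spring pulls back with 3 N at 0, 6.6 N at the mark; let go, it returns home. It lowers an orange gate in the chute that frees the vials from about 0.045 on; they roll down within 2 s.
- pull_grip (a point): Holding point of the red upright grip block of the pull slide, on the block's axis. Block 16 (x) x 26 (y) mm, from 152 to 201 mm above the worktop; this point 183 mm high, at dispenser x +10 mm (slide home), y +110 mm; axes as the dispenser's. Nearest obstacle: the side plate, 58 mm away. Below the block is a black shoe, 34 x 26 mm. A red pointer on its +y side runs over the white scale.
- mark (a point): Fixed point on the dispenser where point pull_grip stands when the pointer is in the middle of the green mark, 183 mm above the worktop.
- red_vial: Small vial with a red cap, 26 mm thick, 54 mm long, lying across the chute behind the gate, in front. Origin: centre of its bottom end, z along its axis to the cap.
- blue_vial: The same with a blue cap, lying in the chute behind the first.
- tonic_bottle: Bystander: green bottle with a red cap, 54 mm wide, 111 mm high, upright; origin under its centre. Leave alone.
- gauze_pack: Bystander: flat white and blue paper pack, 52 x 75 x 9 mm; origin under its centre. Leave alone.

How it is judged:
By the outcome, as a careful person would: the job done as asked, in the order asked, and still so for the second after the job is handed in, while the arm keeps its last pose, push and grip.
It also fails if it takes over 51 s, if anything falls off the work surface, if the arm or the gripper's body presses on something with over 40 N, if the wrist force passes 120 N, or if a joint passes its speed limit or range.

## Working session

There is one attempt and no reset: what is moved stays moved. The work goes in short steps, Python scripts to look and compute and a tool call to move; the robot and the scene stay as the last step left them, time stands still between calls to the robot, and variables do not carry over. Pictures are saved under pics/ and viewed, and the job is handed in when it is done.

Besides the shell and the picture viewer there is one more tool, called after "Request:" by a JSON object that holds its "op" and its "data", one argument or row to a line. step_arm: Moves the arm, as the interface text tells. Its arguments: {"type":"object","properties":{"motion":{"type":"array","items":{"type":"array","items":{"type":"number"}}},"newtons":{"type":"number"}},"required":["motion"]}

```bash
mkdir -p pics
cat > h.py <<'E'
import numpy as np, cv2
from plant import r, capture, workorder, spotter
def snap(n,f):
    c=capture(n); cv2.imwrite('pics/'+f,cv2.cvtColor(c['image'],cv2.COLOR_RGB2BGR)); return c
def pts(c,mask=None):
    z=c['z_map']; v,u=np.indices(z.shape); m=z>0
    if mask is not None: m&=mask
    z=z[m];u=u[m];v=v[m]
    P=np.stack([(u-c['cx'])/c['fx']*z,(v-c['cy'])/c['fy']*z,z],1)
    return P@c['pose'][:3,:3].T+c['pose'][:3,3]
E
python3 - <<'E'
from h import *
np.set_printoptions(precision=4,suppress=True)
s=r.get_state();print(s)
for n in ['scene','top']:
    c=snap(n,n+'0.png');print(n,c['pose'])
    for l in ['basket','basket_bar','basket_grip','dispenser','hook_seat','chute_lip','pull_grip','mark','tonic_bottle','gauze_pack','red_vial']:
        print(l,[(np.round(d['location'],4),round(d['p'],2)) for d in spotter.tip_of(n,l)][:2])
E
```

```text
{'time_s': 0.0, 'joints': array([-48.2382,  20.5903,   0.634 ,  -0.024 , -70.1348, -16.5068]), 'qd': array([ 0.0111, -0.0185, -0.0586, -0.0087,  0.0212,  0.0116]), 'joint_torque': array([ -0.0008, -58.2712,  29.3049,   6.9969,   0.0069,  -0.0002]), 'tcp_pos': array([ 0.2878, -0.6101,  0.2446]), 'eef_rot': array([ 179.9063,   -0.0042, -154.7532]), 'contact_force': array([-0.3495, -0.5278,  0.194 ]), 'moment': array([-0.0358, -0.0159,  0.0012]), 'gripper_width': 0.08779973929727779}
scene [[-0.7322 -0.5192  0.4407  0.055 ]
 [-0.6807  0.5387 -0.4964  0.5345]
 [ 0.0203 -0.6635 -0.7479  0.9685]
 [ 0.      0.      0.      1.    ]]
basket [(array([ 0.4706, -0.2019,  0.002 ]), 0.64)]
basket_bar [(array([ 0.4644, -0.205 ,  0.1708]), 0.77)]
basket_grip [(array([ 0.4686, -0.2067,  0.2009]), 0.83), (array([0.5137, 0.0125, 0.1404]), 0.62)]
dispenser [(array([0.5761, 0.0216, 0.0056]), 0.66)]
hook_seat [(array([0.4844, 0.0078, 0.21  ]), 0.96)]
chute_lip [(array([0.5153, 0.0168, 0.1416]), 0.6)]
pull_grip [(array([0.5751, 0.1299, 0.1836]), 0.93)]
mark [(array([0.5171, 0.1215, 0.184 ]), 0.62)]
tonic_b
[... 395 characters left out ...]
ray([0.5163, 0.1268, 0.1844]), 0.24)]
basket_bar [(array([ 0.4652, -0.2043,  0.1704]), 0.69)]
basket_grip [(array([ 0.4653, -0.2015,  0.2001]), 0.65), (array([ 0.4744, -0.2027,  0.0001]), 0.51)]
dispenser [(array([0.5781, 0.0259, 0.0042]), 0.78)]
hook_seat [(array([0.4863, 0.0121, 0.207 ]), 0.8), (array([ 0.4693, -0.2061,  0.1977]), 0.17)]
chute_lip [(array([0.5163, 0.0134, 0.1382]), 0.69)]
pull_grip [(array([0.5706, 0.13  , 0.1835]), 0.85)]
mark [(array([0.5155, 0.126 , 0.1847]), 0.9)]
tonic_bottle [(array([ 0.6505, -0.2084, -0.0007]), 0.75)]
gauze_pack [(array([ 0.3666,  0.1597, -0.0017]), 0.68), (array([ 0.4686, -0.2039,  0.1965]), 0.46)]
red_vial [(array([0.5557, 0.0525, 0.1678]), 0.46)]
```

View pics/scene0.png

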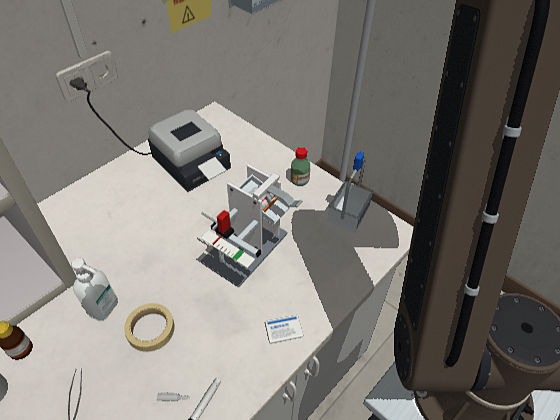

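View pics/top0.png

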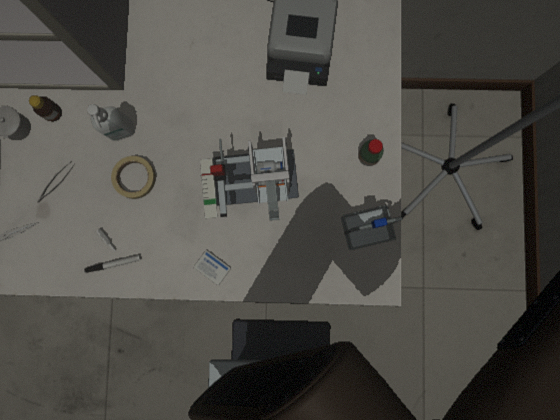

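Run:
```python
from h import *
np.set_printoptions(precision=4,suppress=True)
for n in ['scene','top']:
    c=snap(n,n+'1.png')
    P=pts(c); im=c['image'][c['z_map']>0].astype(int)
    hsv=cv2.cvtColor(c['image'],cv2.COLOR_RGB2HSV)[c['z_map']>0].astype(int)
    d=np.hypot(P[:,0]-.467,P[:,1]+.204)
    # bar band
    m=(d<.07)&(P[:,2]>.150)&(P[:,2]<.180)
    Q=P[m];print(n,'bar',len(Q),Q.mean(0)); 
    u,s,vt=np.linalg.svd(Q[:,:2]-Q[:,:2].mean(0));print('dir deg',np.degrees(np.arctan2(vt[0,1],vt[0,0])),s)
    m=(d<.05)&(P[:,2]>.185)&(P[:,2]<.23); Q=P[m];print('block',len(Q),Q.min(0),Q.max(0))
    m=(d<.05)&(P[:,2]>.208)&(P[:,2]<.23);Q=P[m]
    if len(Q)>5: print('blocktop',cv2.minAreaRect((Q[:,:2]*1000).astype(np.float32)))
    # red grip
    m=(np.hypot(P[:,0]-.573,P[:,1]-.13)<.04)&(P[:,2]>.195);Q=P[m];print('red top',len(Q),cv2.minAreaRect((Q[:,:2]*1000).astype(np.float32)))
    # dispenser top z>.195: side plates
    m=(np.hypot(P[:,0]-.577,P[:,1]-.023)<.13)&(P[:,2]>.200)&(P[:,2]<.23)&(P[:,1]<.09);Q=P[m];print('disp top',len(Q),cv2.minAreaRect((Q[:,:2]*1000).astype(np.float32)))
    m=(np.hypot(P[:,0]-.485,P[:,1]-.01)<.035)&(P[:,2]>.19)
    Q=P[m];print('hook',len(Q),Q.mean(0)); u,s,vt=np.linalg.svd(Q[:,:2]-Q[:,:2].mean(0));print(np.degrees(np.arctan2(vt[0,1],vt[0,0])),s)
```

```text
scene bar 88 [ 0.4617 -0.1794  0.1685]
dir deg 103.50453413614107 [0.2972 0.0216]
block 126 [ 0.4593 -0.2186  0.1854] [ 0.4777 -0.1887  0.2184]
blocktop ((468.5800476074219, -204.3472442626953), (15.256564140319824, 30.876392364501953), 13.18091106414795)
red top 88 ((572.1541748046875, 133.4542694091797), (16.071983337402344, 26.08982276916504), 5.797879219055176)
disp top 785 ((551.9247436523438, 20.804351806640625), (170.37872314453125, 80.69192504882812), 6.267065048217773)
hook 189 [0.4937 0.0131 0.2139]
-174.77593898935555 [0.2014 0.0845]
top bar 148 [ 0.4683 -0.1976  0.17  ]
dir deg 104.92280470829633 [0.4604 0.0284]
block 122 [ 0.4596 -0.2152  0.1859] [ 0.4796 -0.1895  0.218 ]
blocktop ((469.9241943359375, -202.75059509277344), (15.823567390441895, 25.138900756835938), 13.008895874023438)
red top 97 ((574.1051635742188, 134.0450897216797), (16.506332397460938, 25.780902862548828), 10.636242866516113)
disp top 921 ((552.8646240234375, 19.94015884399414), (168.99557495117188, 78.45417022705078), 7.5039143562316895)
hook 239 [0.4942 0.0132 0.2132]
-172.33591937265535 [0.2243 0.0893]
```

Run:
```python
from h import *
np.set_printoptions(precision=4,suppress=True)
for n in ['scene','top']:
    c=capture(n); P=pts(c)
    m=(P[:,1]<-.24)&(P[:,0]>.3)&(P[:,2]>-.6)&(P[:,2]<1)
    Q=P[m]
    for z in np.arange(-.6,1,.1):
        k=Q[(Q[:,2]>=z)&(Q[:,2]<z+.1)]
        if len(k): print(n,round(z,1),len(k),k.min(0),np.median(k,0),k.max(0))
# fit dispenser
import itertools
loc={'dispenser':(0,0),'hook_seat':(-90,0),'chute_lip':(-64,0),'pull_grip':(10,110),'mark':(-50,110)}
A=[];B=[]
for n in ['scene','top']:
    for l,p in loc.items():
        d=spotter.tip_of(n,l)
        if d and d[0]['p']>.5: A.append(p);B.append(d[0]['location'][:2])
A=np.array(A)/1000.;B=np.array(B)
a=A-A.mean(0);b=B-B.mean(0)
th=np.arctan2((a[:,0]*b[:,1]-a[:,1]*b[:,0]).sum(),(a*b).sum());R=np.array([[np.cos(th),-np.sin(th)],[np.sin(th),np.cos(th)]])
t=B.mean(0)-R@A.mean(0);print('yaw',np.degrees(th),'t',t,'res mm',(B-A@R.T-t)*1000)
for l,p in loc.items(): print(l,R@np.array(p)/1000+t)
```

```text
scene -0.6 1777 [ 0.314 -0.954 -0.6  ] [ 0.8061 -0.9406 -0.5467] [ 1.1084 -0.2407 -0.5   ]
scene -0.5 2359 [ 0.3143 -0.955  -0.4999] [ 0.8755 -0.9396 -0.4476] [ 1.1104 -0.2416 -0.4001]
scene -0.4 2894 [ 0.3139 -0.9542 -0.4   ] [ 0.9074 -0.938  -0.3475] [ 1.1101 -0.2415 -0.3001]
scene -0.3 3505 [ 0.3139 -0.9547 -0.3   ] [ 0.9803 -0.937  -0.2471] [ 1.1098 -0.2401 -0.2   ]
scene -0.2 4222 [ 0.3139 -0.9548 -0.1999] [ 1.0307 -0.9352 -0.148 ] [ 1.1103 -0.2425 -0.1   ]
scene -0.1 5646 [ 0.3009 -0.9535 -0.1   ] [ 1.0356 -0.8218 -0.0416] [ 1.1099 -0.24   -0.    ]
scene -0.0 8637 [ 0.3012 -0.9537  0.    ] [ 0.9756 -0.5881  0.0362] [ 1.1095 -0.24    0.1   ]
scene 0.1 6336 [ 0.4763 -0.9526  0.1   ] [ 1.0973 -0.7097  0.1466] [ 1.1091 -0.2401  0.2   ]
scene 0.2 3117 [ 0.6367 -0.9505  0.2   ] [ 1.0984 -0.4489  0.2328] [ 1.1092 -0.2402  0.3   ]
scene 0.3 1037 [ 0.7451 -0.6301  0.3   ] [ 1.0679 -0.3834  0.3177] [ 1.1073 -0.24    0.3571]
top -0.6 3503 [ 0.3639 -0.9456 -0.5999] [ 1.0614 -0.9331 -0.56  ] [ 1.1065 -0.3956 -0.5   ]
top -0.5 1969 [ 0.747  -0.9266 -0.5   ] [ 1.1003 -0.6323 -0.4495] [ 1.1086
[... 412 characters left out ...]
6239  0.    ] [ 0.6714 -0.2642  0.0021] [ 1.0475 -0.24    0.0997]
top 0.1 113 [ 0.4769 -0.6185  0.1003] [ 0.7526 -0.6064  0.1211] [ 0.7708 -0.2401  0.1766]
top 0.6 1479 [ 0.3    -0.3481  0.6295] [ 0.339  -0.3008  0.6788] [ 0.3836 -0.2547  0.7   ]
top 0.7 1402 [ 0.3    -0.3118  0.7   ] [ 0.3131 -0.2839  0.7169] [ 0.3411 -0.2586  0.7405]
yaw 7.697542583461931 t [0.5785 0.022 ] res mm [[ 0.7761  0.8065]
 [-3.3349 -2.0386]
 [ 2.6994 -1.2211]
 [ 0.3    -2.3417]
 [-0.5406 -0.8051]
 [ 0.1761  4.6065]
 [-1.4349 -1.6386]
 [-0.0006  2.6789]
 [-0.1    -2.5417]
 [ 1.4594  2.4949]]
dispenser [0.5785 0.022 ]
hook_seat [0.4893 0.0099]
chute_lip [0.5151 0.0134]
pull_grip [0.5737 0.1323]
mark [0.5142 0.1243]
```

```bash
cat >> h.py <<'E'
from scipy.spatial.transform import Rotation as Ro
def rel(x,y,z,yaw=None,p=None,rot=None):
    s=r.get_state(); p=s['tcp_pos'] if p is None else p; e=s['eef_rot'] if rot is None else rot
    R=Ro.from_euler('xyz',e,degrees=True)
    d=R.inv().apply(np.array([x,y,z])-p)
    ro=0 if yaw is None else -np.radians((yaw-e[2]+180)%360-180)
    print('t',round(s['time_s'],2),'tcp',np.round(s['tcp_pos'],4),np.round(s['eef_rot'],2),'F',np.round(s['contact_force'],1),'w',round(s['gripper_width'],4))
    print('rel',np.round(d,4),'roll',round(ro,4),'axis drift',np.round(R.as_matrix()[:,2],4))
E
python3 -c "
from h import *
rel(.469,-.2035,.30,-166.3)"
```

```text
t 1.9 tcp [ 0.288  -0.6105  0.2456] [-180.     -0.   -154.75] F [ 0.3  0.8 -0.5] w 0.0877
rel [-0.3374  0.2908 -0.0544] roll 0.2017 axis drift [ 0. -0. -1.]
```

Request:
{"op": "step_arm", "data": {
  "motion": [
    [0.07, -0.03, 0.03, -0.05, 0.04],
    [0.07, -0.075, 0.065, -0.055, 0.08],
    [0.07, -0.12, 0.1, -0.055, 0.12],
    [0.07, -0.165, 0.14, -0.055, 0.16],
    [0.07, -0.21, 0.18, -0.055, 0.202]
  ]
}}

```text
time_s: 2.52
tcp_pos: [0.4016, -0.3564, 0.3008]
eef_rot: [-180.0, 0.0, -166.4]
contact_force: [1.8, -0.0, -0.6]
gripper_width: 0.0699
```

```bash
python3 -c "
from h import *
rel(.469,-.2035,.30,-166.3)"
```

```text
t 2.52 tcp [ 0.4016 -0.3564  0.3008] [-1.7998e+02  3.0000e-02 -1.6641e+02] F [ 1.8 -0.  -0.6] w 0.0699
rel [-0.1015  0.1328  0.0008] roll -0.0019 axis drift [ 7.e-04 -3.e-04 -1.e+00]
```

Request:
{"op": "step_arm", "data": {
  "motion": [
    [0.06, -0.033, 0.043, 0, 0],
    [0.06, -0.067, 0.088, 0, 0],
    [0.06, -0.1, 0.13, 0.0, 0],
    [0.06, -0.1015, 0.1328, 0.0, 0],
    [0.06, -0.1015, 0.1328, 0.02, 0]
  ]
}}

```text
time_s: 3.15
tcp_pos: [0.4694, -0.2047, 0.2818]
eef_rot: [-179.9, 0.2, -166.2]
contact_force: [-0.3, 0.8, -0.3]
gripper_width: 0.0598
```

```bash
python3 -c "
from h import *
rel(.469,-.2035,.202,-166.3)
c=snap('top','t2.png');c2=snap('scene','s2.png')
cv2.imwrite('pics/t2c.png',cv2.resize(cv2.imread('pics/t2.png')[120:320,280:480],None,fx=3,fy=3))
cv2.imwrite('pics/s2c.png',cv2.resize(cv2.imread('pics/s2.png')[110:260,280:430],None,fx=4,fy=4))"
```

```text
t 3.15 tcp [ 0.4694 -0.2047  0.2818] [-1.7992e+02  1.7000e-01 -1.6620e+02] F [-0.3  0.8 -0.3] w 0.0598
rel [0.0003 0.0013 0.0798] roll 0.0017 axis drift [ 3.2e-03 -7.0e-04 -1.0e+00]
```

View pics/s2c.png

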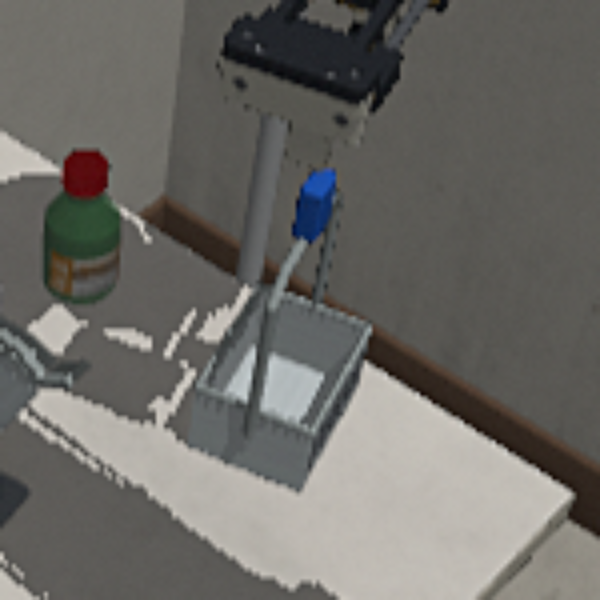

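Request:
{"op": "step_arm", "data": {
  "motion": [
    [0.06, 0, 0.001, 0.03, 0],
    [0.06, 0, 0.001, 0.06, 0],
    [0.06, 0, 0.001, 0.077, 0],
    [0.06, 0, 0.001, 0.079, 0],
    [0.06, 0, 0.001, 0.079, 0]
  ]
}}

```text
time_s: 3.88
tcp_pos: [0.4684, -0.2046, 0.2025]
eef_rot: [-180.0, 0.0, -166.3]
contact_force: [0.3, 1.0, 0.3]
gripper_width: 0.0603
```

Request:
{"op": "step_arm", "data": {
  "motion": [
    [0.03, 0, 0, 0, 0],
    [0.01, 0, 0, 0, 0],
    [0.01, 0, 0, 0, 0],
    [0.01, 0, 0, 0, 0],
    [0.01, 0, 0, 0, 0]
  ],
  "newtons": 30
}}

```text
time_s: 4.5
tcp_pos: [0.4681, -0.2041, 0.2016]
eef_rot: [-180.0, -0.0, -166.3]
contact_force: [-0.2, -0.1, -0.2]
gripper_width: 0.0259
```

Request:
{"op": "step_arm", "data": {
  "motion": [
    [0.01, 0, 0, -0.01, 0],
    [0.01, 0, 0, -0.03, 0],
    [0.01, 0, 0, -0.05, 0],
    [0.01, 0, 0, -0.063, 0],
    [0.01, 0, 0, -0.063, 0]
  ]
}}

```text
time_s: 5.12
tcp_pos: [0.4685, -0.2041, 0.2655]
eef_rot: [-180.0, 0.1, -166.3]
contact_force: [0.3, -0.2, -1.4]
gripper_width: 0.0261
```

```bash
python3 -c "
from h import *
rel(.415,-.1,.265,-173)
rel(.415,.001,.265,-173)
c=snap('top','t3.png');c2=snap('scene','s3.png')
for n,c in (('top',c),('scene',c2)):
  P=pts(c);d=np.hypot(P[:,0]-.469,P[:,1]+.204)
  m=(d<.07)&(P[:,2]>.222)&(P[:,2]<.25);Q=P[m];print(len(Q))
  if len(Q)>10:
    u,s,vt=np.linalg.svd(Q-Q.mean(0));print(Q.mean(0),vt[0],s,Q[:,2].max())
cv2.imwrite('pics/s3c.png',cv2.resize(cv2.imread('pics/s3.png')[110:260,180:430],None,fx=3,fy=3))"
```

```text
t 5.12 tcp [ 0.4685 -0.2041  0.2655] [-1.7997e+02  1.1000e-01 -1.6632e+02] F [ 0.3 -0.2 -1.4] w 0.0261
rel [0.0274 0.1138 0.0004] roll 0.1166 axis drift [ 1.9e-03 -1.0e-04 -1.0e+00]
t 5.12 tcp [ 0.4685 -0.2041  0.2655] [-1.7997e+02  1.1000e-01 -1.6632e+02] F [ 0.3 -0.2 -1.4] w 0.0261
rel [0.0035 0.2119 0.0004] roll 0.1166 axis drift [ 1.9e-03 -1.0e-04 -1.0e+00]
0
64
[ 0.45838715 -0.1654644   0.2343506 ] [-0.21971267  0.85886559 -0.46268374] [0.09878827 0.02645591 0.02230569] 0.24942213927578405
```

View pics/s3c.png

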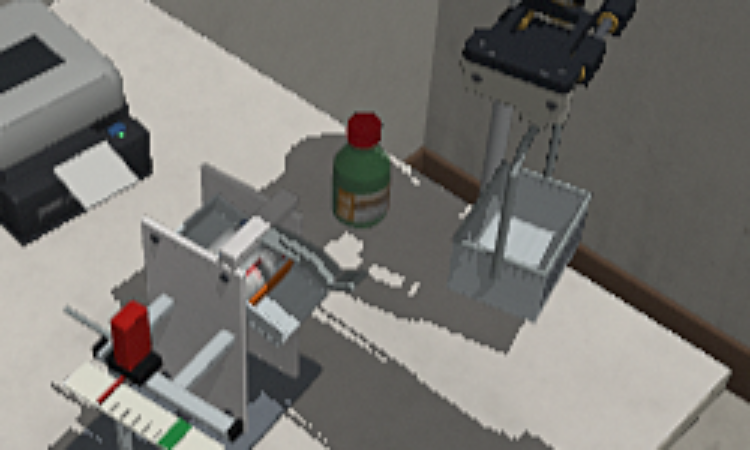

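Request:
{"op": "step_arm", "data": {
  "motion": [
    [0.01, 0.012, 0.03, 0, 0.03],
    [0.01, 0.026, 0.07, 0, 0.06],
    [0.01, 0.027, 0.114, 0, 0.09],
    [0.01, 0.018, 0.155, 0, 0.117],
    [0.01, 0.008, 0.19, 0, 0.117]
  ]
}}

```text
time_s: 5.85
tcp_pos: [0.4145, -0.0201, 0.264]
eef_rot: [180.0, -0.0, -173.0]
contact_force: [0.4, 0.8, -1.8]
gripper_width: 0.0259
```

Request:
{"op": "step_arm", "data": {
  "motion": [
    [0.01, -0.002, 0.015, 0, 0],
    [0.01, -0.003, 0.021, 0, 0],
    [0.01, -0.003, 0.021, 0, 0]
  ]
}}

```text
time_s: 6.22
tcp_pos: [0.4157, -0.0004, 0.2642]
eef_rot: [-180.0, -0.0, -173.0]
contact_force: [-0.1, 0.0, -1.3]
gripper_width: 0.0259
```

```bash
cat > look.py <<'E'
from h import *
import sys
np.set_printoptions(precision=4,suppress=True)
k=sys.argv[1]
for n in ['top','scene']:
    c=snap(n,n+k+'.png')
    for l in ['hook_seat','basket_bar','basket_grip']:
        print(n,l,[(np.round(d['location'],4),round(d['p'],2)) for d in spotter.tip_of(n,l)][:2])
a=cv2.imread('pics/scene%s.png'%k)[120:280,190:350];b=cv2.imread('pics/top%s.png'%k)[120:280,190:350]
cv2.imwrite('pics/b%s.png'%k,cv2.resize(np.hstack([a,b]),None,fx=2.5,fy=2.5,interpolation=cv2.INTER_CUBIC))
rel(.487,.010,.265,-173)
E
python3 look.py 4
```

```text
top hook_seat [(array([0.5163, 0.0138, 0.1389]), 0.17)]
top basket_bar []
top basket_grip []
scene hook_seat [(array([0.4876, 0.0114, 0.2106]), 0.86), (array([ 0.412 , -0.0013,  0.2335]), 0.56)]
scene basket_bar [(array([0.4091, 0.0036, 0.2351]), 0.81)]
scene basket_grip [(array([ 0.4175, -0.0028,  0.259 ]), 0.81)]
t 6.62 tcp [ 0.4158 -0.0005  0.2645] [-180.     -0.   -173.06] F [ 0.1  0.2 -1.6] w 0.0258
rel [-0.072   0.0018 -0.0005] roll -0.0011 axis drift [-0.0001 -0.0001 -1.    ]
```

View pics/b4.png

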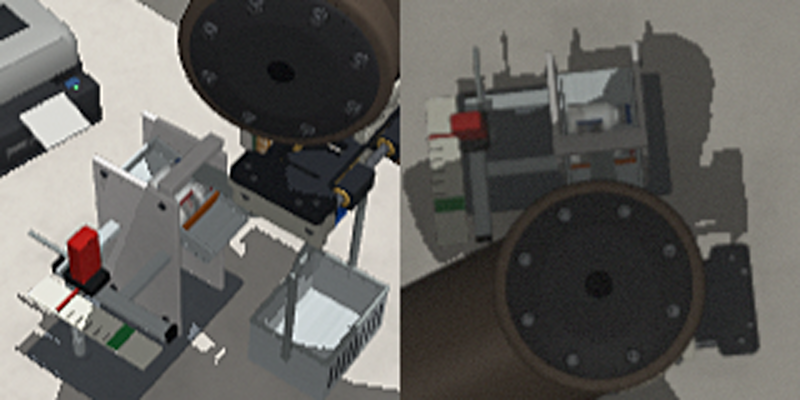

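Request:
{"op": "step_arm", "data": {
  "motion": [
    [0.01, -0.02, 0.002, 0, 0],
    [0.01, -0.038, 0.002, 0, 0],
    [0.01, -0.055, 0.002, 0, 0],
    [0.01, -0.07, 0.002, 0, 0],
    [0.01, -0.072, 0.002, 0, 0]
  ]
}}

```text
time_s: 7.25
tcp_pos: [0.4878, 0.0106, 0.264]
eef_rot: [-180.0, -0.1, -173.0]
contact_force: [-0.2, -0.1, -2.1]
gripper_width: 0.0261
```

```bash
python3 look.py 5
```

```text
top hook_seat []
top basket_bar []
top basket_grip []
scene hook_seat [(array([0.487 , 0.009 , 0.2112]), 0.63)]
scene basket_bar [(array([0.4847, 0.0123, 0.2342]), 0.72), (array([0.4889, 0.0066, 0.2104]), 0.29)]
scene basket_grip [(array([0.4868, 0.0074, 0.2573]), 0.64)]
t 7.65 tcp [0.4867 0.0106 0.2648] [ 179.99    0.03 -173.01] F [-1.1  0.3 -1.2] w 0.0259
rel [-0.0002 -0.0006 -0.0002] roll -0.0002 axis drift [ 0.0004  0.0003 -1.    ]
```

View pics/b5.png

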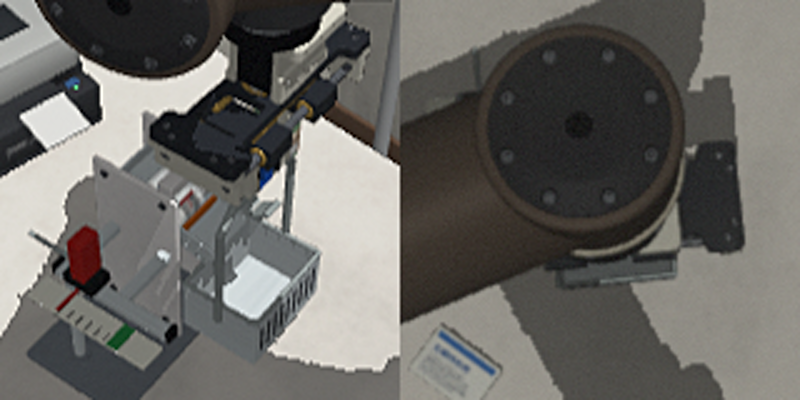

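Bar stands over the hook (left image ~ (265,205)), with the chute between rim and bar. Lowering 25 mm.

Request:
{"op": "step_arm", "data": {
  "motion": [
    [0.01, 0, 0, 0.01, 0],
    [0.01, 0, 0, 0.018, 0],
    [0.01, 0, 0, 0.022, 0],
    [0.01, 0, 0, 0.024, 0],
    [0.01, 0, 0, 0.025, 0]
  ]
}}

```text
time_s: 8.28
tcp_pos: [0.4873, 0.0106, 0.2397]
eef_rot: [-180.0, 0.0, -173.0]
contact_force: [0.1, -0.5, 0.5]
gripper_width: 0.0257
```

```bash
python3 look.py 6
```

```text
top hook_seat []
top basket_bar []
top basket_grip []
scene hook_seat [(array([0.4863, 0.0114, 0.2132]), 0.56)]
scene basket_bar [(array([0.4837, 0.0121, 0.21  ]), 0.76)]
scene basket_grip [(array([0.4878, 0.0081, 0.2362]), 0.77), (array([0.5132, 0.0155, 0.1439]), 0.2)]
t 8.68 tcp [0.4872 0.0106 0.2398] [ 179.99    0.03 -173.02] F [ 1.1 -0.2 -0.3] w 0.0256
rel [ 0.0003 -0.0006 -0.0252] roll -0.0003 axis drift [ 0.0006  0.0002 -1.    ]
```

View pics/b6.png

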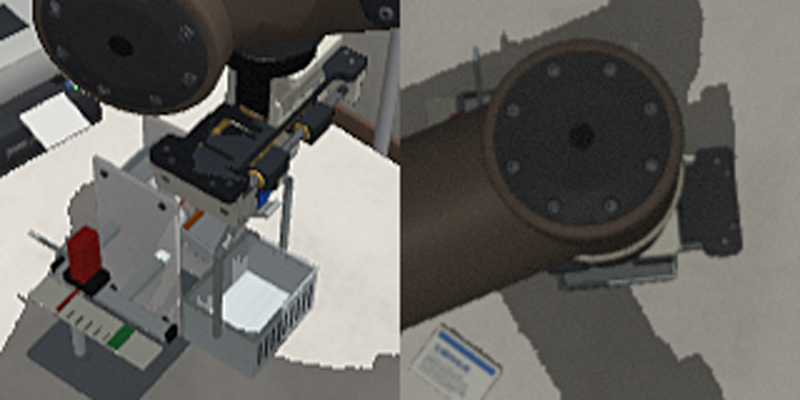

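Request:
{"op": "step_arm", "data": {
  "motion": [
    [0.01, 0, 0, 0.001, 0],
    [0.01, 0, 0, 0.001, 0]
  ]
}}

```text
time_s: 8.93
tcp_pos: [0.4876, 0.0107, 0.2394]
eef_rot: [-180.0, 0.1, -173.0]
contact_force: [-0.8, 0.4, 3.8]
gripper_width: 0.0257
```

Request:
{"op": "step_arm", "data": {
  "motion": [
    [0.03, 0, 0, 0, 0],
    [0.036, 0, 0, 0, 0],
    [0.04, 0, 0, 0, 0],
    [0.046, 0, 0, 0, 0],
    [0.046, 0, 0, 0, 0]
  ]
}}

```text
time_s: 9.55
tcp_pos: [0.4869, 0.0106, 0.2385]
eef_rot: [-180.0, -0.0, -173.0]
contact_force: [-0.0, 0.4, 0.4]
gripper_width: 0.0456
```

Request:
{"op": "step_arm", "data": {
  "motion": [
    [0.046, 0, 0, -0.015, 0],
    [0.046, 0, 0, -0.035, 0],
    [0.046, 0, 0, -0.06, 0],
    [0.046, 0, 0, -0.08, 0],
    [0.046, 0, 0, -0.08, 0]
  ]
}}

```text
time_s: 10.18
tcp_pos: [0.4879, 0.0108, 0.3212]
eef_rot: [180.0, 0.2, -173.0]
contact_force: [-0.6, 0.0, -0.6]
gripper_width: 0.0462
```

```bash
python3 look.py 7; python3 -c "
from h import *
rel(.5737,.1315,.32,-83)"
```

```text
top hook_seat [(array([ 0.3637,  0.1584, -0.0025]), 0.69)]
top basket_bar []
top basket_grip [(array([0.486 , 0.0155, 0.2371]), 0.63)]
scene hook_seat [(array([0.4858, 0.0078, 0.2102]), 0.75)]
scene basket_bar [(array([0.4851, 0.0123, 0.2091]), 0.66)]
scene basket_grip [(array([0.4927, 0.0067, 0.2355]), 0.56)]
t 10.57 tcp [0.4868 0.0105 0.3181] [-179.99   -0.05 -173.02] F [-0.3 -0.2 -0.4] w 0.0457
rel [-0.0001 -0.0005  0.0531] roll -0.0004 axis drift [-0.0008 -0.0003 -1.    ]
t 10.57 tcp [0.4868 0.0105 0.3181] [-1.7999e+02 -5.0000e-02 -1.7302e+02] F [-0.3 -0.2 -0.4] w 0.0457
rel [-0.1009  0.1095 -0.002 ] roll -1.5712 axis drift [-8.e-04 -3.e-04 -1.e+00]
```

View pics/b7.png

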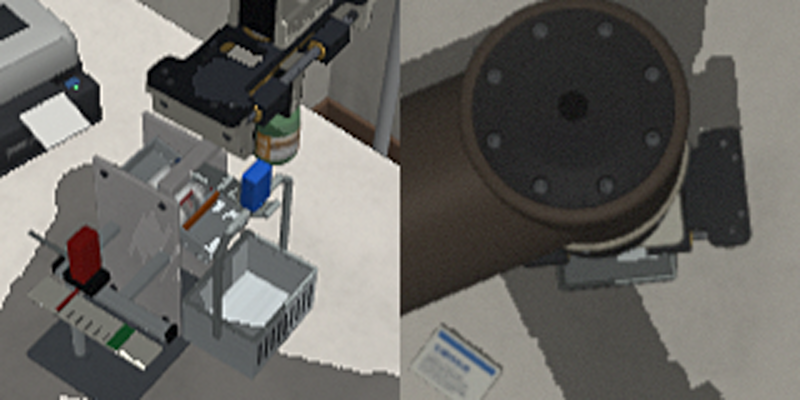

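Request:
{"op": "step_arm", "data": {
  "motion": [
    [0.06, -0.02, 0.025, 0, -0.18],
    [0.06, -0.045, 0.05, 0, -0.36],
    [0.06, -0.07, 0.08, 0, -0.54],
    [0.06, -0.09, 0.1, 0, -0.72],
    [0.06, -0.1, 0.11, 0, -0.9]
  ]
}}

```text
time_s: 11.2
tcp_pos: [0.5735, 0.1331, 0.3176]
eef_rot: [180.0, -0.1, -121.1]
contact_force: [0.3, -0.3, -0.2]
gripper_width: 0.0602
```

Request:
{"op": "step_arm", "data": {
  "motion": [
    [0.06, 0, 0, 0, -0.18],
    [0.06, 0, 0, 0, -0.36],
    [0.06, 0, 0, 0, -0.54],
    [0.06, 0, 0, 0, -0.671],
    [0.06, 0, 0, 0, -0.671]
  ]
}}

```text
time_s: 11.82
tcp_pos: [0.5728, 0.1319, 0.3182]
eef_rot: [180.0, -0.0, -83.1]
contact_force: [0.4, -0.2, -0.6]
gripper_width: 0.0602
```

```bash
python3 look.py 8; python3 -c "
from h import *
rel(.573,.133,.184,-83)"
```

```text
top hook_seat [(array([0.4884, 0.009 , 0.2079]), 0.67)]
top basket_bar [(array([0.4835, 0.0117, 0.2112]), 0.87)]
top basket_grip [(array([0.487 , 0.0115, 0.2394]), 0.75)]
scene hook_seat [(array([0.4913, 0.0074, 0.2339]), 0.69), (array([0.4875, 0.0097, 0.2106]), 0.63)]
scene basket_bar [(array([0.4843, 0.0109, 0.21  ]), 0.66), (array([ 0.648 , -0.2126, -0.0015]), 0.65)]
scene basket_grip [(array([0.4902, 0.0097, 0.2342]), 0.97)]
t 12.22 tcp [0.5729 0.1319 0.3185] [180.     0.   -83.05] F [ 0.  -0.7 -0.2] w 0.06
rel [0.1107 0.1    0.0535] roll 1.5699 axis drift [-0.  0. -1.]
t 12.22 tcp [0.5729 0.1319 0.3185] [180.     0.   -83.05] F [ 0.  -0.7 -0.2] w 0.06
rel [-0.001  -0.0002  0.1345] roll -0.0009 axis drift [-0.  0. -1.]
```

View pics/b8.png

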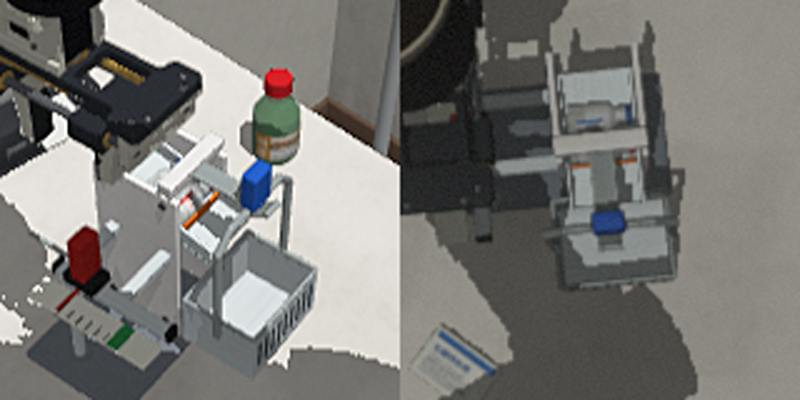

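Request:
{"op": "step_arm", "data": {
  "motion": [
    [0.06, -0.001, 0, 0.04, 0],
    [0.06, -0.001, 0, 0.085, 0],
    [0.06, -0.001, 0, 0.12, 0],
    [0.06, -0.001, 0, 0.133, 0],
    [0.06, -0.001, 0, 0.134, 0]
  ]
}}

```text
time_s: 12.85
tcp_pos: [0.5729, 0.1329, 0.1845]
eef_rot: [180.0, -0.0, -83.0]
contact_force: [-0.1, -0.7, 0.3]
gripper_width: 0.06
```

Request:
{"op": "step_arm", "data": {
  "motion": [
    [0.03, 0, 0, 0, 0],
    [0.01, 0, 0, 0, 0],
    [0.005, 0, 0, 0, 0],
    [0.005, 0, 0, 0, 0],
    [0.005, 0, 0, 0, 0]
  ],
  "newtons": 40
}}

```text
time_s: 13.48
tcp_pos: [0.5731, 0.133, 0.1848]
eef_rot: [-180.0, 0.0, -83.0]
contact_force: [1.2, -1.6, -1.0]
gripper_width: 0.0159
```

```bash
python3 -c "
from h import *
rel(.573-.06*np.cos(np.radians(7)),.132-.06*np.sin(np.radians(7)),.184,-83)"
```

```text
t 13.47 tcp [0.5731 0.133  0.1848] [-1.7995e+02  1.0000e-02 -8.3000e+01] F [ 1.2 -1.6 -1. ] w 0.0159
rel [0.001  0.0602 0.0008] roll -0.0001 axis drift [ 8.e-04  2.e-04 -1.e+00]
```

Request:
{"op": "step_arm", "data": {
  "motion": [
    [0.005, 0, 0.008, 0, 0],
    [0.005, 0, 0.016, 0, 0],
    [0.005, 0, 0.024, 0, 0],
    [0.005, 0, 0.032, 0, 0],
    [0.005, 0, 0.04, 0, 0]
  ]
}}

```text
time_s: 14.1
tcp_pos: [0.5329, 0.1279, 0.1847]
eef_rot: [-179.9, -0.0, -83.0]
contact_force: [6.2, -1.0, -2.0]
gripper_width: 0.0158
```

Request:
{"op": "step_arm", "data": {
  "motion": [
    [0.005, 0, 0.007, 0, 0],
    [0.005, 0, 0.013, 0, 0],
    [0.005, 0, 0.018, 0, 0],
    [0.005, 0, 0.02, 0, 0],
    [0.005, 0, 0.02, 0, 0]
  ]
}}

```text
time_s: 14.72
tcp_pos: [0.5133, 0.1255, 0.1848]
eef_rot: [-179.9, -0.0, -83.0]
contact_force: [6.9, -2.6, -2.4]
gripper_width: 0.016
```

```bash
cat > look2.py <<'E'
from h import *
import sys
k=sys.argv[1]
for n in ['scene','top']:
    c=snap(n,n+k+'.png')
    for l in ['pull_grip','mark','red_vial','blue_vial']:
        print(n,l,[(np.round(d['location'],4),round(d['p'],2)) for d in spotter.tip_of(n,l)][:2])
a=cv2.imread('pics/scene%s.png'%k)[120:280,190:350];b=cv2.imread('pics/top%s.png'%k)[120:280,190:350]
cv2.imwrite('pics/b%s.png'%k,cv2.resize(np.hstack([a,b]),None,fx=2.5,fy=2.5,interpolation=cv2.INTER_CUBIC))
rel(.5135,.1247,.184,-83)
print((r.get_state()['tcp_pos'][:2]-[.573,.1325])@[np.cos(.126),np.sin(.126)])
E
python3 look2.py 9
```

```text
scene pull_grip [(array([0.5141, 0.1223, 0.1823]), 0.73)]
scene mark [(array([0.5124, 0.1195, 0.1851]), 0.59)]
scene red_vial [(array([0.4869, 0.0127, 0.0397]), 0.28)]
scene blue_vial []
top pull_grip []
top mark [(array([0.514 , 0.1276, 0.185 ]), 0.66)]
top red_vial []
top blue_vial [(array([0.4638, 0.0455, 0.0784]), 0.51), (array([0.4999, 0.0119, 0.0391]), 0.36)]
t 15.22 tcp [0.5134 0.1255 0.1848] [-1.7993e+02 -1.0000e-02 -8.2990e+01] F [ 5.9 -1.6 -2.5] w 0.0159
rel [0.0008 0.     0.0008] roll 0.0001 axis drift [ 0.0012 -0.     -1.    ]
-0.059987427092570135
```

View pics/b9.png

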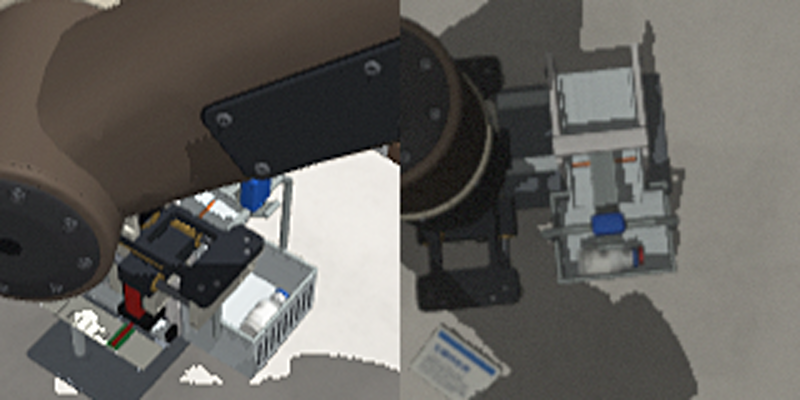

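Request:
{"op": "step_arm", "data": {
  "motion": [
    [0.005, 0, 0, 0, 0],
    [0.005, 0, 0, 0, 0],
    [0.005, 0, 0, 0, 0],
    [0.005, 0, 0, 0, 0],
    [0.005, 0, 0, 0, 0]
  ]
}}

```text
time_s: 15.85
tcp_pos: [0.5134, 0.1255, 0.1848]
eef_rot: [-179.9, -0.0, -83.0]
contact_force: [7.7, -1.5, -2.7]
gripper_width: 0.0161
```

Request:
{"op": "step_arm", "data": {
  "motion": [
    [0.005, 0, 0, 0, 0],
    [0.005, 0, 0, 0, 0],
    [0.005, 0, 0, 0, 0],
    [0.005, 0, 0, 0, 0],
    [0.005, 0, 0, 0, 0]
  ]
}}

```text
time_s: 16.48
tcp_pos: [0.5134, 0.1255, 0.1848]
eef_rot: [-179.9, -0.0, -83.0]
contact_force: [6.6, -0.8, -3.3]
gripper_width: 0.0157
```

Request:
{"op": "step_arm", "data": {
  "motion": [
    [0.005, 0, 0, 0, 0],
    [0.005, 0, 0, 0, 0],
    [0.005, 0, 0, 0, 0],
    [0.005, 0, 0, 0, 0],
    [0.005, 0, 0, 0, 0]
  ]
}}

```text
time_s: 17.1
tcp_pos: [0.5134, 0.1255, 0.1848]
eef_rot: [-179.9, -0.0, -83.0]
contact_force: [6.5, -1.7, -2.4]
gripper_width: 0.0158
```

```bash
python3 look2.py 10; python3 -c "
import cv2,numpy as np
a=cv2.imread('pics/scene10.png')[190:270,215:325];b=cv2.imread('pics/top10.png')[150:240,250:350]
cv2.imwrite('pics/z10.png',np.hstack([cv2.resize(a,(400,400*80//110+150)),cv2.resize(b,(400,400*80//110+150))]))"
```

```text
scene pull_grip [(array([0.5113, 0.122 , 0.1815]), 0.48)]
scene mark [(array([0.5177, 0.1226, 0.1874]), 0.6)]
scene red_vial []
scene blue_vial [(array([0.4671, 0.0444, 0.0794]), 0.53)]
top pull_grip []
top mark [(array([0.5122, 0.1282, 0.1841]), 0.62)]
top red_vial []
top blue_vial [(array([0.4632, 0.0435, 0.078 ]), 0.74)]
t 17.6 tcp [0.5134 0.1255 0.1848] [-1.7993e+02 -1.0000e-02 -8.3000e+01] F [ 6.  -1.4 -1.6] w 0.0157
rel [0.0008 0.     0.0008] roll 0.0001 axis drift [ 0.0012  0.     -1.    ]
-0.05999652982754691
```

View pics/b10.png

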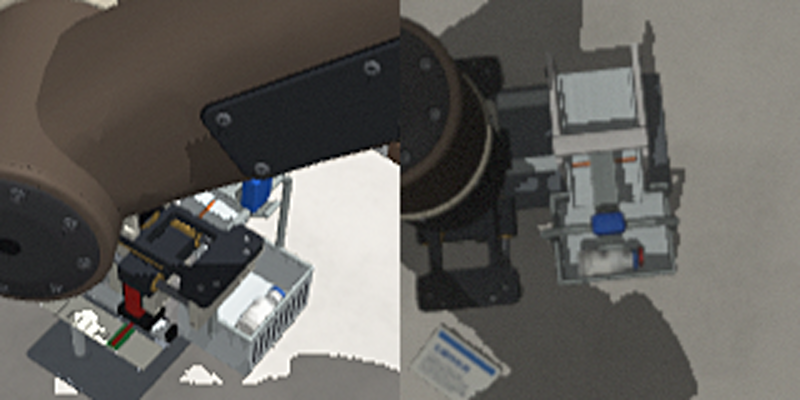

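View pics/z10.png

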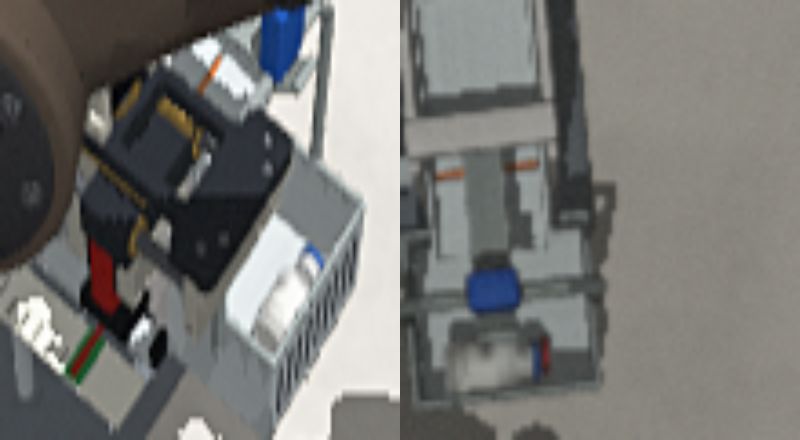

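```bash
python3 -c "
from h import *
print(workorder.close_job())"
```

```text
the job is handed in; nothing more can be done
None
```

The basket hangs on the dispenser's hook and both vials are in it. I handed the job in at about 17.6 s, with the gripper still holding the red slide at the green mark.

**Basket:** I gripped it by the blue block, brought it in level, lowered it onto the hook and let go. After release, the networks put the bar at about (0.484, 0.011, 0.210), within 5 mm of the hook seat I was aiming for.

**Slide:** I pulled it 60 mm, by the TCP travel. The picture shows the red pointer in the middle of the green, and the pull was steady at 6–7 N for about 3 s before I handed in.

**Vials:** The last pictures show an empty chute and both caps inside the basket, with the blue vial lying on the red one.

**Checks that fell short:**
- **Red vial:** the network did not report it at the end, because it is mostly hidden under the blue one. I saw only its cap in the top picture.
- **Slide in the top camera:** the arm blocked the view of the slide, so the position there rests on the scene camera and the TCP.
- **Mark:** the mark positions the networks reported scattered by about 5 mm.

The force readings during the run stayed under 10 N, and I did not touch the bottle or the gauze pack.

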